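# Nest the washed flower pots upside down on the saucer

### The arm

A 6-joint arm with a two-finger parallel gripper is mounted at the origin on the work surface. World frame = base frame: x ahead of the robot, y to its left, z up, the work surface at z = 0. Lengths are in mm, angles in rad, forces in N, time in s.
With the tool pointing down it reaches from about 400 to 925 mm from the base axis. Payload 12.5 kg.
Tool frame: the origin (TCP) lies at the very end of the fingers, on their centre line; the grasp point (between the pads) lies grip_depth behind it (grip_depth is the distance from the TCP to the grasp point, in mm); z points along the fingers, y is the line along which they close (so a half turn about z gives the same grasp; the last joint's range is limited). The gripper opens to 95 mm and grips with 3 to 60 N. Pads are 20 mm wide; open, the fingers measure 119 mm over their backs; the gripper's body (75 mm by 180 mm) begins 59 mm behind the grasp point.
Start: joints at [1.047, 0.491, 1.559, -0, 1.092, -0.106], TCP at [253.58, 571.265, 214.661] pointing down, gripper open.
Joint ranges: [-3.1, 3.1], [-0.84, 2.19], [0.05, 2.79], [-1.13, 4.28], [0.06, 2.93], [-2.69, 2.69]. Speed limits (rad/s): [2.22, 2.22, 2.79, 3.14, 3.14, 3.14].

### API

Orientations are given as [roll, pitch, yaw] about the fixed x, y, z axes, in that order (R = Rz(yaw) Ry(pitch) Rx(roll)).
In Python, from cell import state, read_camera, job_done, grip_depth gives the robot as it stands.
- The arm moves only by the tool drive_tool, never from a script. Its argument "targets" is a list of rows, each an object with "jaw": the opening, from 0 (shut) to 1 (fully open); "travel": the shift along the tool's x, y, z in m, a list of three; "twist": the turn about the tool's z in rad. In form: [{"jaw": jaw, "travel": [tx, ty, tz], "twist": twist}, ...]. A call has 1 to 8 rows; each row is the pose to reach, as a shift and turn from the pose commanded when the call began, along the tool's axes at that moment; what a row does not reach only later rows make up. A row lasts 1/12 s, in which the tool goes at most 41.7 mm and 7.16 degrees, less where a joint would pass 70% of its speed; a pose out of reach is approached as far as the arm can. A call with a gripper value outside its range is refused whole. The fingers move at their own pace and stop on an object; the grip force is fixed at half the most. Time passes only in rows, so rows that repeat a pose let the fingers close. It gives the time, the measured TCP pose, the force, the opening and the grip force at its end, in the units of the state.
- state(): the state, without advancing time (a new reading comes with each control period).
- read_camera(name): name is "side" or "top" or "wrist"; returns a dict with "frame" (420x560x3 uint8, red, green, blue), "fx", "fy", "cx", "cy" (pixels), "R" (3x3) and "t" (3): a world point X has camera coordinates R X + t. Camera axes: x right, y down, z forward; pixel columns grow to the right and rows downward; lengths in mm; the calibration is good to about 2 mm. A picture is of the moment at which its call begins. There is no depth.
- job_done(): hands the job in; it is judged then, once.
The state is a dict: "t": time; "joints": joint angles; "qvel": joint speeds; "tau": joint torques, N m; "eef_pos": TCP position; "tcp_rot": TCP orientation; "ft_force": force on the tool from outside, world axes, zero at the start; "moment": the same for the moment, N m; "opening": opening from 0.0 (shut) to 1.0 (fully open); "grip_force": force on a finger pad.
Only numpy, scipy, OpenCV 4.12 (cv2) and the standard library are available. Lean on these libraries where they do the work, as an engineer would, in place of code of your own. Each camera call takes 0.05 s, during which the arm holds its last target. There are 200 camera calls.

### The job

Put the four washed flower pots away as one nest, upside down as they are, in the middle of the grey metal saucer: first the smallest (white), then the blue one over it, then the green one, and the largest (terracotta) last, each lowered right down over the one before and let go. Leave the nest standing straight and still, and leave the cup, the spanner, the stud finder and the toolbox where they are.

Things in the scene. Friction and masses are not known exactly. Their poses are not given: they have to be found in the camera images.
- pot_white_mid (a point): The smallest, white flower pot, loose, standing upside down: foot (closed end, with a small black drain hole mark) up, open rim down. 35 mm across the foot, which is straight-sided for the top 35 mm as it stands, then flares over the lower 30 mm to 59 mm at the rim. 65 mm tall, side wall 3 mm, closed end 8 mm thick, 50 to 200 g. This point is on its axis, half-way up (32.5 mm above the rim it stands on, 32.5 mm below its top); z points up.
- pot_blue_mid (a point): The second smallest, blue flower pot, loose, standing upside down: foot (closed end, with a small black drain hole mark) up, open rim down. 46 mm across the foot, which is straight-sided for the top 35 mm as it stands, then flares over the lower 30 mm to 70 mm at the rim. 65 mm tall, side wall 3 mm, closed end 8 mm thick, 50 to 200 g. This point is on its axis, half-way up (32.5 mm above the rim it stands on, 32.5 mm below its top); z points up.
- pot_green_mid (a point): The second largest, green flower pot, loose, standing upside down: foot (closed end, with a small black drain hole mark) up, open rim down. 57 mm across the foot, which is straight-sided for the top 35 mm as it stands, then flares over the lower 30 mm to 81 mm at the rim. 65 mm tall, side wall 3 mm, closed end 8 mm thick, 50 to 200 g. This point is on its axis, half-way up (32.5 mm above the rim it stands on, 32.5 mm below its top); z points up.
- pot_clay_mid (a point): The largest, terracotta brown flower pot, loose, standing upside down: foot (closed end, with a small black drain hole mark) up, open rim down. 68 mm across the foot, which is straight-sided for the top 35 mm as it stands, then flares over the lower 30 mm to 92 mm at the rim. 65 mm tall, side wall 3 mm, closed end 8 mm thick, 50 to 200 g. This point is on its axis, half-way up (32.5 mm above the rim it stands on, 32.5 mm below its top); z points up.
- saucer: Round shallow mid-grey metal saucer, loose, 250 to 490 g, 130 mm across its rim, 10 mm tall; its flat inner floor is about 100 mm across, 5 mm above its underside. Origin: centre of its underside; z up.
- cup: Bystander: beige ceramic cup standing upright, 76 mm across, 85 mm tall. Origin: centre of its underside.
- spanner: Bystander: chrome spanner lying flat, 170 mm long along its x axis. Origin under it, near its middle.
- stud_finder: Bystander: yellow plastic stud finder with a red press button, lying flat, 150 mm long (its y), 70 mm wide, 38 mm tall. Origin: centre of its underside.
- toolbox: Bystander: bright red metal toolbox, latched shut, heavy and immovable, 366 mm (its x) by 190 mm, 181 mm tall to the top of its handle. Origin: centre of its underside.
Mind the look-alikes: they are no part of the job. Of the things shaped like the part that bears pot_green_mid, the green one is meant. Leave any red look-alike of the part that bears pot_clay_mid alone.

How it is judged (in metres and radians):
On the way, in this order (a step that is already met when the one before it is completed fails the run):
1. The white pot stands upside down in the middle of the saucer, let go (angle between pot_white_mid's own z axis and vertical below 0.12 rad and horizontal distance between pot_white_mid and saucer below 0.015 m and z of pot_white_mid in the frame of saucer between 0.0335 and 0.0415 m and contact force between the fingers and pot_white below 0.1 N), for 0.2 s.
2. The blue pot is nested over the white pot, let go (angle between pot_blue_mid's own z axis and vertical below 0.12 rad and horizontal distance between pot_blue_mid and pot_white_mid below 0.008 m and z of pot_blue_mid in the frame of pot_white_mid between 0.005 and 0.011 m and contact force between the fingers and pot_blue below 0.1 N), for 0.2 s.
3. The green pot is nested over the blue pot, let go (angle between pot_green_mid's own z axis and vertical below 0.12 rad and horizontal distance between pot_green_mid and pot_blue_mid below 0.008 m and z of pot_green_mid in the frame of pot_blue_mid between 0.005 and 0.011 m and contact force between the fingers and pot_green below 0.1 N), for 0.2 s.
4. The terracotta pot is nested over the green pot, let go (angle between pot_clay_mid's own z axis and vertical below 0.12 rad and horizontal distance between pot_clay_mid and pot_green_mid below 0.008 m and z of pot_clay_mid in the frame of pot_green_mid between 0.005 and 0.011 m and contact force between the fingers and pot_clay below 0.1 N), for 0.2 s.
At the end, for the whole second after the job is handed in: White pot within 15 mm of the saucer's centre, on its floor; blue, green, terracotta in that order each over the one before, centres within 8 mm and 8 mm (+-3) higher; pots upright within 0.12 rad, saucer flat within 0.1; pots and saucer released and at rest (angle between each of pot_white_mid, pot_blue_mid, pot_green_mid, pot_clay_mid's own z axis and vertical below 0.12 rad and horizontal distance between pot_white_mid and saucer below 0.015 m and z of pot_white_mid in the frame of saucer between 0.0335 and 0.0415 m and horizontal distance between pot_blue_mid and pot_white_mid below 0.008 m and z of pot_blue_mid in the frame of pot_white_mid between 0.005 and 0.011 m and horizontal distance between pot_green_mid and pot_blue_mid below 0.008 m and z of pot_green_mid in the frame of pot_blue_mid between 0.005 and 0.011 m and horizontal distance between pot_clay_mid and pot_green_mid below 0.008 m and z of pot_clay_mid in the frame of pot_green_mid between 0.005 and 0.011 m and linear speed of each of pot_white, pot_blue, pot_green, pot_clay, saucer below 0.02 m/s and angular speed of each of pot_white, pot_blue, pot_green, pot_clay, saucer below 0.2 rad/s and angle between saucer's own z axis and vertical below 0.1 rad); the robot touches nothing.
It fails at once if The cup is pushed more than 30 mm from its place (distance of cup from where it was at the start of the episode above 0.03 m).
It fails at once if The spanner is pushed more than 30 mm from its place (distance of spanner from where it was at the start of the episode above 0.03 m).
It fails at once if The stud finder is pushed more than 30 mm from its place (distance of stud_finder from where it was at the start of the episode above 0.03 m).
It also fails if it takes over 115 s, if anything falls off the work surface, if the arm or the gripper's body presses on something with over 40 N, if the wrist force passes 120 N, or if a joint passes its speed limit or range.

## Working session

There is one attempt and no reset: what is moved stays moved. The work goes in short steps, Python scripts to look and compute and a tool call to move; the robot and the scene stay as the last step left them, time stands still between calls to the robot, and variables do not carry over. Pictures are saved under pics/ and viewed, at most 14 in all, crops included, and the job is handed in when it is done.

Besides the shell and the picture viewer there is one more tool, called after "Request:" as name(argument=value, ...) on one line, values as JSON. drive_tool: Moves the arm, as the interface text tells. Its arguments: {"type":"object","properties":{"targets":{"type":"array"}},"required":["targets"]}

```bash
mkdir -p pics; ls; cat > h.py <<'E'
import numpy as np, cv2, json
from cell import state, read_camera, job_done, grip_depth
def ray(c,u,v,z):
    "world point at height z seen at pixel u,v"
    R=np.array(c["R"]);t=np.array(c["t"])
    o=-R.T@t; d=R.T@np.array([(u-c["cx"])/c["fx"],(v-c["cy"])/c["fy"],1])
    return o+d*(z-o[2])/d[2]
def proj(c,X):
    p=np.array(c["R"])@np.array(X)+np.array(c["t"]); return c["fx"]*p[0]/p[2]+c["cx"],c["fy"]*p[1]/p[2]+c["cy"]
def save(c,n,crop=None,s=1):
    f=c["frame"]
    if crop: x0,y0,x1,y1=crop; f=f[y0:y1,x0:x1]
    cv2.imwrite("pics/"+n,cv2.cvtColor(cv2.resize(f,None,fx=s,fy=s,interpolation=cv2.INTER_CUBIC),cv2.COLOR_RGB2BGR))
E
python3 - <<'E'
from h import *
print(grip_depth if not callable(grip_depth) else grip_depth()); print(state())
import pickle
for n in ("top","side"):
    c=read_camera(n); save(c,n+"0.png",s=1.42); pickle.dump(c,open(n+"0.pkl","wb")); print(n,-np.array(c["R"]).T@np.array(c["t"]),c["fx"])
E
```

```text
pics
18.8
{'t': 0.0, 'joints': array([ 1.04738993e+00,  4.91580378e-01,  1.55946670e+00, -9.49497655e-06,
        1.09170883e+00, -1.05606521e-01]), 'qvel': array([-1.11464042e-03, -6.34102878e-05, -4.60003274e-04, -1.87654493e-03,
        7.72763973e-04,  1.13326262e-03]), 'tau': array([-1.72152089e-03, -6.12676692e+01, -2.58177406e+01,  6.91392459e-02,
        4.84309229e-02, -1.26349960e-04]), 'eef_pos': array([253.4510433 , 571.02453643, 214.04287939]), 'tcp_rot': array([-3.14043499e+00, -1.14245092e-04,  2.72379710e+00]), 'ft_force': array([-0.34942507,  0.16952513,  0.30079644]), 'moment': array([-0.02001718, -0.01155316,  0.04327277]), 'grip_force': 0.0, 'opening': 1.0032184763839678}
top [ 468.85451875   96.3810581  1103.30907058] 398.14711699815035
side [ 262.78637019 -581.53239077  976.14672769] 380.65253443854
```

View pics/top0.png

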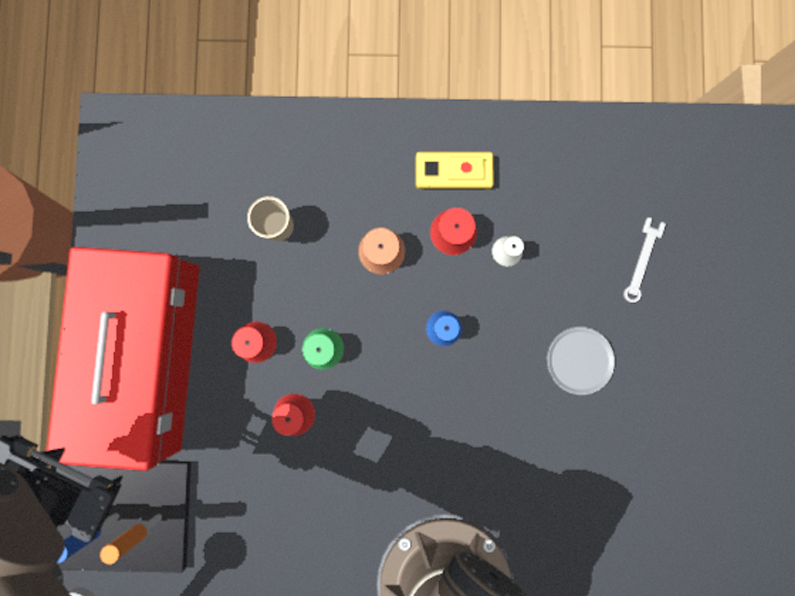

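View pics/side0.png

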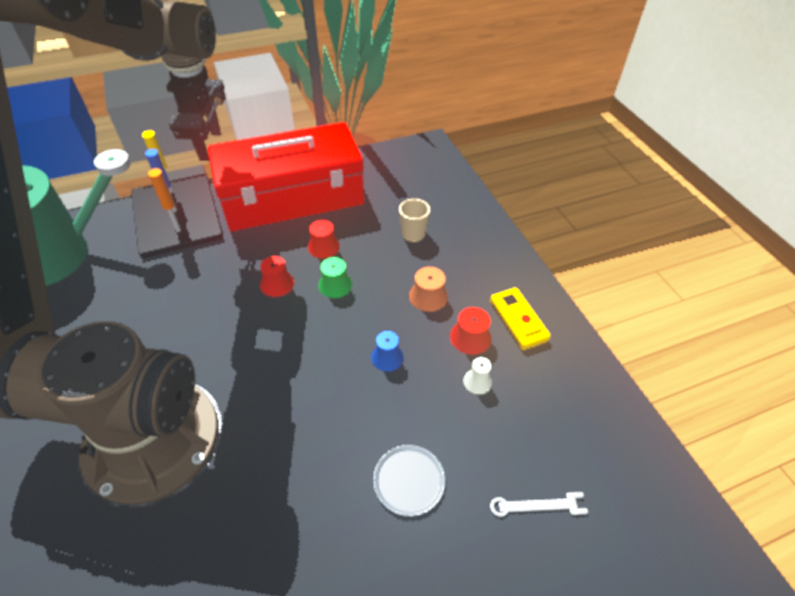

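The top view shows these candidates. For terracotta: brown (380,247), against large red (456,228), red (253,342) and red (292,415). For green: only (322,349). Blue is at (446,328), white at (513,247) and the saucer at (581,360). By description I choose brown, green, blue and white, and will check them in one close crop.

```bash
python3 - <<'E'
from h import *
import pickle
c=pickle.load(open("top0.pkl","rb")); save(c,"top0c.png",(160,140,440,310),2.8)
s=pickle.load(open("side0.pkl","rb"))
P=dict(clay=((380,246),(430,278)),green=((319,350),(334,264)),blue=((446.5,328),(388,340)),white=((514,246.5),(481.5,365)))
for k,(a,b) in P.items(): print(k,ray(c,a[0]/1.42,a[1]/1.42,65).round(),ray(s,b[0]/1.42,b[1]/1.42,65).round())
print("sau",ray(c,581/1.42,360.5/1.42,8).round(),ray(s,409.5/1.42,481/1.42,8).round())
E
```

```text
clay [630. 134.  65.] [632. 131.  65.]
green [436. 242.  65.] [444. 248.  65.]
blue [480.  10.  65.] [485.   8.  65.]
white [ 633. -113.   65.] [ 636. -114.   65.]
sau [ 423. -254.    8.] [ 426. -257.    8.]
```

View pics/top0c.png

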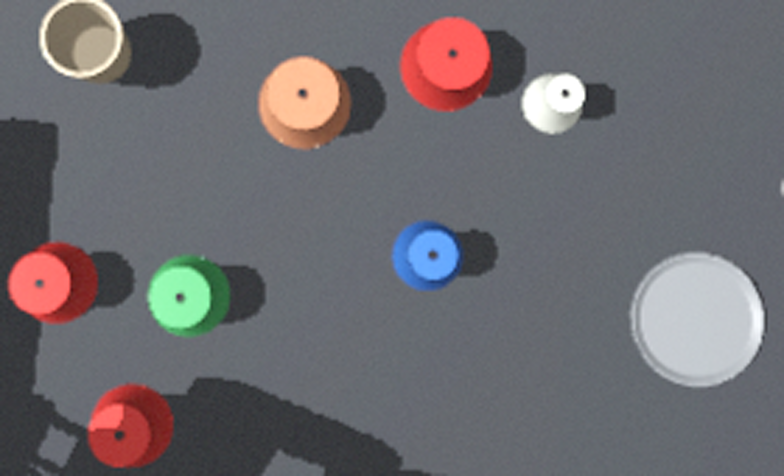

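The crop confirms it: brown (303,93), green (180,298), blue (433,255), white (566,93), saucer (697,319). The reds are look-alikes to leave alone. I'm moving off and turning the tool to yaw π/2, so that tool x is world +y and tool y is world +x.

Request:
drive_tool(targets=[{"jaw": 1, "travel": [-0.384, -0.3, 0], "twist": 1.153}, {"jaw": 1, "travel": [-0.384, -0.3, 0], "twist": 1.153}, {"jaw": 1, "travel": [-0.384, -0.3, 0], "twist": 1.153}, {"jaw": 1, "travel": [-0.384, -0.3, 0], "twist": 1.153}, {"jaw": 1, "travel": [-0.384, -0.3, 0], "twist": 1.153}, {"jaw": 1, "travel": [-0.384, -0.3, 0], "twist": 1.153}, {"jaw": 1, "travel": [-0.384, -0.3, 0], "twist": 1.153}, {"jaw": 1, "travel": [-0.384, -0.3, 0], "twist": 1.153}])

```text
t: 0.77
eef_pos: [410.8, 275.2, 214.6]
tcp_rot: [-3.142, -0.0, 1.718]
ft_force: [1.4, 1.4, 0.5]
opening: 1.001
grip_force: 0.0
```

Request:
drive_tool(targets=[{"jaw": 1, "travel": [-0.417, 0.163, 0.03], "twist": 0.15}, {"jaw": 1, "travel": [-0.417, 0.163, 0.03], "twist": 0.15}, {"jaw": 1, "travel": [-0.417, 0.163, 0.03], "twist": 0.15}, {"jaw": 1, "travel": [-0.417, 0.163, 0.03], "twist": 0.15}, {"jaw": 1, "travel": [-0.417, 0.163, 0.03], "twist": 0.15}, {"jaw": 1, "travel": [-0.417, 0.163, 0.03], "twist": 0.15}, {"jaw": 1, "travel": [-0.417, 0.163, 0.03], "twist": 0.15}, {"jaw": 1, "travel": [-0.417, 0.163, 0.03], "twist": 0.15}])

```text
t: 1.43
eef_pos: [577.8, -12.6, 192.0]
tcp_rot: [-3.141, -0.0, 1.574]
ft_force: [1.3, 0.5, 0.1]
opening: 0.998
grip_force: 0.0
```

Request:
drive_tool(targets=[{"jaw": 1, "travel": [-0.1, 0.056, 0.0], "twist": 0}, {"jaw": 1, "travel": [-0.1, 0.056, 0.0], "twist": 0}, {"jaw": 1, "travel": [-0.1, 0.056, 0.0], "twist": 0}, {"jaw": 1, "travel": [-0.1, 0.056, 0.0], "twist": 0}, {"jaw": 1, "travel": [-0.1, 0.056, 0.0], "twist": 0}])

```text
t: 1.85
eef_pos: [633.5, -111.8, 191.3]
tcp_rot: [-3.14, -0.001, 1.571]
ft_force: [-0.1, 1.2, 0.5]
opening: 0.999
grip_force: 0.0
```

```bash
python3 - <<'E'
from h import *
c=read_camera("wrist"); save(c,"w1.png",s=1.42); s=state(); print(s["eef_pos"],s["tcp_rot"]); print(-np.array(c["R"]).T@np.array(c["t"]),np.array(c["R"]).round(3),c["fx"])
import pickle; pickle.dump(c,open("w1.pkl","wb"))
E
```

```text
[ 633.10600523 -110.51394233  191.61651947] [-3.14025088e+00 -6.33988732e-04  1.57281214e+00]
[633.29105944 -45.31593886 361.74735146] [[ 1.     0.001 -0.001]
 [ 0.001 -0.971  0.239]
 [-0.001 -0.239 -0.971]] 334.5031952516185
```

View pics/w1.png

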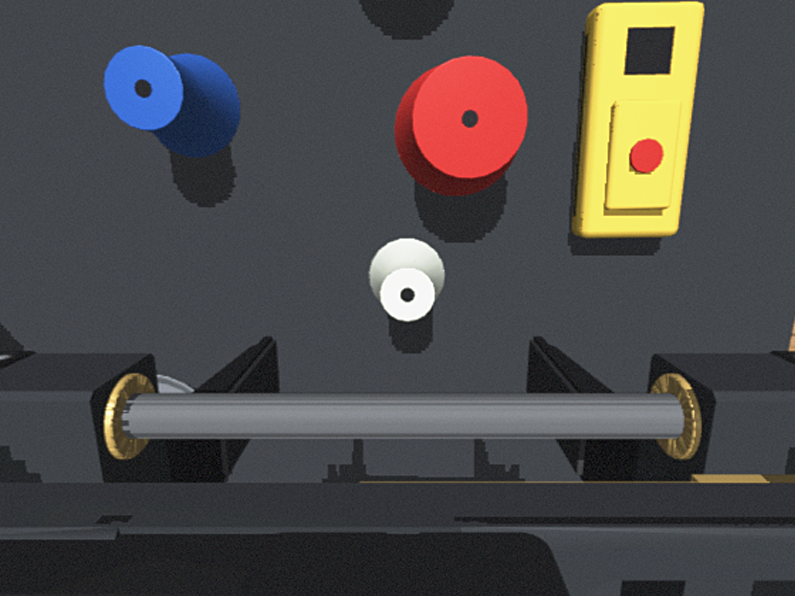

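The wrist view shows the white pot's hole at (407,295), the blue hole at (143,88), and the red look-alike at (470,118), well clear of the fingers.

```bash
python3 - <<'E'
from h import *
import pickle; c=pickle.load(open("w1.pkl","rb"))
f=1.42
print("white",ray(c,407/f,294.5/f,65),"rim",ray(c,407/f,276.5/f,0),"blue",ray(c,143/f,88/f,65))
E
```

```text
white [ 636.17054834 -113.43151842   65.        ] rim [ 636.75116362 -114.0570323     0.        ] blue [482.75521006   9.13172895  65.        ]
```

Request:
drive_tool(targets=[{"jaw": 1, "travel": [-0.003, 0.003, 0.04], "twist": 0}, {"jaw": 1, "travel": [-0.003, 0.003, 0.08], "twist": 0}, {"jaw": 1, "travel": [-0.003, 0.003, 0.12], "twist": 0}, {"jaw": 1, "travel": [-0.003, 0.003, 0.15], "twist": 0}, {"jaw": 1, "travel": [-0.003, 0.003, 0.156], "twist": 0}, {"jaw": 1, "travel": [-0.003, 0.003, 0.156], "twist": 0}, {"jaw": 0.2, "travel": [-0.003, 0.003, 0.156], "twist": 0}, {"jaw": 0.2, "travel": [-0.003, 0.003, 0.156], "twist": 0}])

```text
t: 2.57
eef_pos: [637.6, -113.2, 38.8]
tcp_rot: [3.138, 0.001, 1.574]
ft_force: [0.8, -0.4, 0.7]
opening: 0.914
grip_force: 0.0
```

Request:
drive_tool(targets=[{"jaw": 0.2, "travel": [0, 0, 0], "twist": 0}, {"jaw": 0.2, "travel": [0, 0, 0], "twist": 0}, {"jaw": 0.2, "travel": [0, 0, 0], "twist": 0}, {"jaw": 0.2, "travel": [0, 0, 0], "twist": 0}, {"jaw": 0.2, "travel": [0, 0, 0], "twist": 0}, {"jaw": 0.2, "travel": [0, 0, 0], "twist": 0}])

```text
t: 3.07
eef_pos: [636.6, -113.4, 36.5]
tcp_rot: [3.141, -0.0, 1.574]
ft_force: [0.0, 0.1, -0.4]
opening: 0.495
grip_force: 0.0
```

Request:
drive_tool(targets=[{"jaw": 0.1, "travel": [0, 0, 0], "twist": 0}, {"jaw": 0.1, "travel": [0, 0, 0], "twist": 0}, {"jaw": 0.1, "travel": [0, 0, 0], "twist": 0}, {"jaw": 0.1, "travel": [0, 0, 0], "twist": 0}, {"jaw": 0.1, "travel": [0, 0, -0.01], "twist": 0}, {"jaw": 0.1, "travel": [0, 0, -0.04], "twist": 0}, {"jaw": 0.1, "travel": [0, 0, -0.08], "twist": 0}, {"jaw": 0.1, "travel": [0, 0, -0.1], "twist": 0}])

```text
t: 3.73
eef_pos: [637.6, -113.6, 140.8]
tcp_rot: [3.138, 0.001, 1.574]
ft_force: [0.4, -1.0, 0.6]
opening: 0.365
grip_force: 30.0
```

Request:
drive_tool(targets=[{"jaw": 0.1, "travel": [-0.024, -0.027, 0], "twist": 0}, {"jaw": 0.1, "travel": [-0.048, -0.054, 0], "twist": 0}, {"jaw": 0.1, "travel": [-0.072, -0.082, 0], "twist": 0}, {"jaw": 0.1, "travel": [-0.096, -0.109, 0], "twist": 0}, {"jaw": 0.1, "travel": [-0.12, -0.137, 0], "twist": 0}, {"jaw": 0.1, "travel": [-0.144, -0.164, 0], "twist": 0}, {"jaw": 0.1, "travel": [-0.168, -0.191, 0], "twist": 0}, {"jaw": 0.1, "travel": [-0.187, -0.213, 0], "twist": 0}])

```text
t: 4.4
eef_pos: [422.4, -302.3, 137.1]
tcp_rot: [3.141, 0.0, 1.573]
ft_force: [0.1, -0.8, 0.1]
opening: 0.367
grip_force: 30.0
```

```bash
python3 - <<'E'
from h import *
c=read_camera("wrist"); save(c,"w2.png",s=1.42); s=state(); print(s["eef_pos"],s["tcp_rot"])
import pickle; pickle.dump(c,open("w2.pkl","wb"))
E
```

```text
[ 419.97402913 -304.44545595  137.03343505] [-3.14107973e+00  6.95161873e-04  1.57195682e+00]
```

View pics/w2.png

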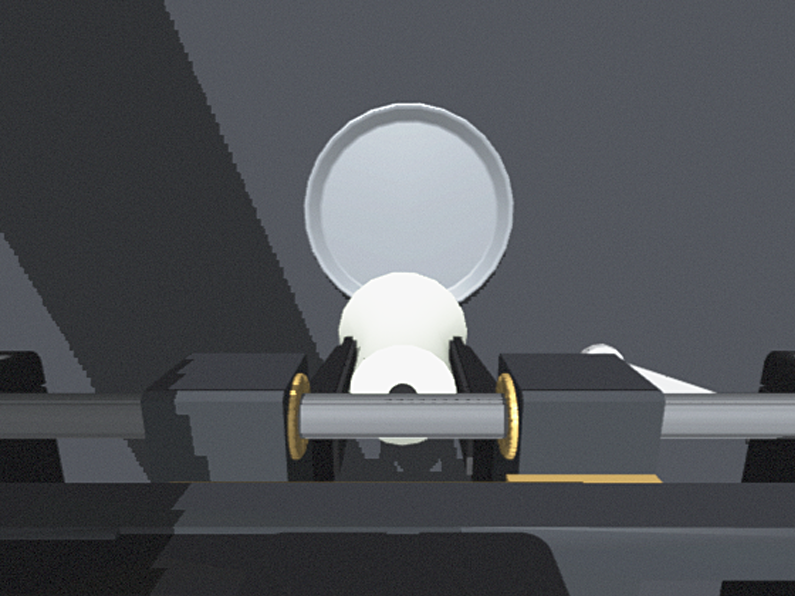

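The wrist view shows the saucer rim from column 305 to 513 with its top at row 103, and the held pot's hole at about (402,391).

```bash
python3 - <<'E'
from h import *
import pickle; c=pickle.load(open("w2.pkl","rb"))
f=1.42
a,b,t=[ray(c,u/f,v/f,10) for u,v in ((304.5,207),(513,207),(409,102.5))]
print(a,b,t, "centre",(a[0]+b[0])/2,t[1]-65)
print("pot",ray(c,402.5/f,391/f,165.5))
E
```

```text
[ 361.95848848 -249.2540466    10.        ] [ 490.13688771 -248.87566689   10.        ] [ 425.80542792 -189.10464486   10.        ] centre 426.04768809246775 -254.10464485626875
pot [ 422.13473114 -300.3794653   165.5       ]
```

Request:
drive_tool(targets=[{"jaw": 0.1, "travel": [0.025, 0.002, 0], "twist": 0}, {"jaw": 0.1, "travel": [0.046, 0.004, 0], "twist": 0}, {"jaw": 0.1, "travel": [0.046, 0.004, 0.025], "twist": 0}, {"jaw": 0.1, "travel": [0.046, 0.004, 0.05], "twist": 0}, {"jaw": 0.1, "travel": [0.046, 0.004, 0.07], "twist": 0}, {"jaw": 0.1, "travel": [0.046, 0.004, 0.085], "twist": 0}, {"jaw": 0.1, "travel": [0.046, 0.004, 0.092], "twist": 0}, {"jaw": 0.1, "travel": [0.046, 0.004, 0.094], "twist": 0}])

```text
t: 5.12
eef_pos: [427.9, -254.8, 41.8]
tcp_rot: [-3.141, -0.001, 1.574]
ft_force: [0.0, -0.3, -1.0]
opening: 0.366
grip_force: 30.0
```

Request:
drive_tool(targets=[{"jaw": 0.1, "travel": [0, 0, 0], "twist": 0}, {"jaw": 0.1, "travel": [0, 0, 0.001], "twist": 0}, {"jaw": 0.1, "travel": [0, 0, 0.001], "twist": 0}])

```text
t: 5.37
eef_pos: [428.3, -255.3, 42.1]
tcp_rot: [3.14, 0.001, 1.574]
ft_force: [0.6, -0.1, -1.4]
opening: 0.369
grip_force: 30.0
```

Request:
drive_tool(targets=[{"jaw": 0.1, "travel": [0, 0, 0.001], "twist": 0}, {"jaw": 0.8, "travel": [0, 0, 0.001], "twist": 0}, {"jaw": 0.8, "travel": [0, 0, 0.001], "twist": 0}, {"jaw": 0.8, "travel": [0, 0, 0.001], "twist": 0}, {"jaw": 0.8, "travel": [0, 0, 0.001], "twist": 0}, {"jaw": 0.8, "travel": [0, 0, 0.001], "twist": 0}, {"jaw": 0.8, "travel": [0, 0, 0.001], "twist": 0}])

```text
t: 5.95
eef_pos: [428.0, -255.0, 40.3]
tcp_rot: [-3.142, -0.0, 1.574]
ft_force: [0.5, -0.5, 0.1]
opening: 0.731
grip_force: 0.0
```

Request:
drive_tool(targets=[{"jaw": 0.9, "travel": [0, 0, -0.01], "twist": 0}, {"jaw": 0.9, "travel": [0, 0, -0.04], "twist": 0}, {"jaw": 0.9, "travel": [0, 0, -0.08], "twist": 0}, {"jaw": 0.9, "travel": [0, 0, -0.1], "twist": 0}, {"jaw": 0.9, "travel": [0, 0, -0.1], "twist": 0}, {"jaw": 0.9, "travel": [0, 0, -0.1], "twist": 0}])

```text
t: 6.45
eef_pos: [428.3, -255.2, 141.8]
tcp_rot: [3.139, 0.002, 1.574]
ft_force: [0.6, -0.7, -1.5]
opening: 0.903
grip_force: 0.0
```

```bash
python3 - <<'E'
from h import *
c=read_camera("wrist"); save(c,"w3.png",s=1.42); s=state(); print(s["eef_pos"],s["tcp_rot"])
import pickle; pickle.dump(c,open("w3.pkl","wb"))
E
```

```text
[ 427.85559159 -254.88540864  140.61486651] [3.14105352e+00 3.18624335e-04 1.57380683e+00]
```

View pics/w3.png

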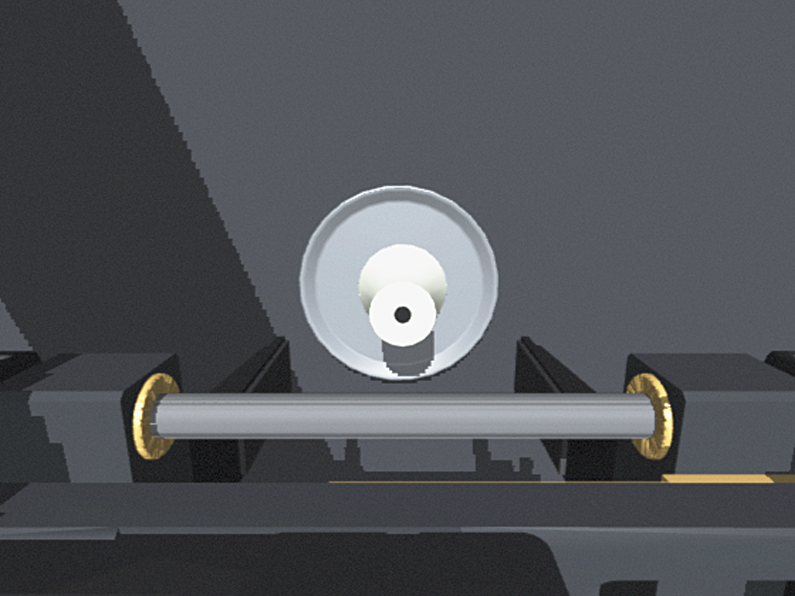

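The white pot stands in the saucer, with its hole at (402.5,315) and the saucer spanning columns 299–498 and rows 185–382. I'm working out how well it is centred and where the nest axis is.

```bash
python3 - <<'E'
from h import *
import pickle; c=pickle.load(open("w3.pkl","rb"))
f=1.42
print("white",ray(c,402.5/f,314.5/f,70), "rim", ray(c,359/f,284/f,10),ray(c,447.5/f,284/f,10))
a,b,t,d=[ray(c,u/f,v/f,10) for u,v in ((299.5,284),(498,284),(398.5,185.5),(398.5,382))]
print("saucer",(a[0]+b[0])/2,(t[1]+d[1])/2, b[0]-a[0])
E
```

```text
white [ 428.29668952 -255.33591989   70.        ] rim [ 400.24717299 -251.48666511   10.        ] [ 457.69353014 -251.31736238   10.        ]
saucer 426.07918194662295 -254.56319160321777 128.84190770679282
```

Request:
drive_tool(targets=[{"jaw": 1, "travel": [0.264, 0.055, -0.05], "twist": 0}, {"jaw": 1, "travel": [0.264, 0.055, -0.05], "twist": 0}, {"jaw": 1, "travel": [0.264, 0.055, -0.05], "twist": 0}, {"jaw": 1, "travel": [0.264, 0.055, -0.05], "twist": 0}, {"jaw": 1, "travel": [0.264, 0.055, -0.05], "twist": 0}, {"jaw": 1, "travel": [0.264, 0.055, -0.05], "twist": 0}, {"jaw": 1, "travel": [0.264, 0.055, -0.05], "twist": 0}, {"jaw": 1, "travel": [0.264, 0.055, -0.05], "twist": 0}])

```text
t: 7.17
eef_pos: [482.4, 12.8, 190.0]
tcp_rot: [-3.141, -0.001, 1.578]
ft_force: [0.2, -0.4, -0.0]
opening: 0.999
grip_force: 0.0
```

Request:
drive_tool(targets=[{"jaw": 1, "travel": [0, 0, 0], "twist": 0}, {"jaw": 1, "travel": [0, 0, 0], "twist": 0}, {"jaw": 1, "travel": [0, 0, 0], "twist": 0}])

```text
t: 7.42
eef_pos: [481.8, 8.3, 189.6]
tcp_rot: [-3.14, -0.0, 1.573]
ft_force: [0.2, -1.2, -0.1]
opening: 0.997
grip_force: 0.0
```

```bash
cat >> h.py <<'E'
def mean_pose(): return np.array(state()["eef_pos"]).round(1)
def top_face(c,hsv_lo,hsv_hi,zt,near):
    "centre of the dark drain hole within 15 px of where point near (x,y,zt) projects, and world xy"
    u,v=proj(c,[*near,zt]); g=cv2.cvtColor(c["frame"],cv2.COLOR_RGB2GRAY).astype(float)
    yy,xx=np.mgrid[:g.shape[0],:g.shape[1]]; m=np.hypot(xx-u,yy-v)<15
    med=np.median(g[m]); w=np.where(m,np.clip(med*.6-g,0,None),0)
    return (xx*w).sum()/w.sum(),(yy*w).sum()/w.sum()
E
python3 - <<'E'
from h import *
c=read_camera("wrist"); s=state(); print(s["eef_pos"],s["tcp_rot"])
p=top_face(c,0,0,65,(482.8,9.1)); print(p,ray(c,*p,65))
save(c,"w4.png",(140,120,420,330),2.5)
E
```

```text
[481.90580261   8.14861259 189.72199793] [-3.14035470e+00 -1.33915289e-04  1.57226992e+00]
(np.float64(284.64558743909043), np.float64(205.20173253925284)) [482.59399427   9.00155819  65.        ]
```

View pics/w4.png

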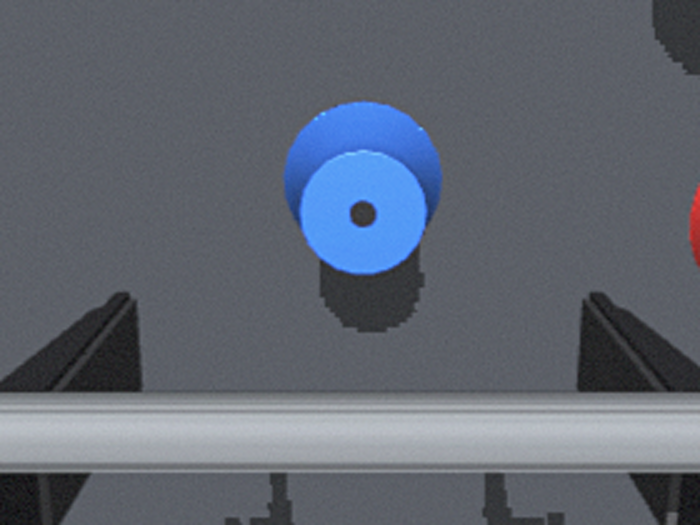

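The blue hole is at (284.8,205.2) in full-frame pixels, which matches the code's value. Descending and gripping.

Request:
drive_tool(targets=[{"jaw": 1, "travel": [0.001, 0.001, 0.04], "twist": 0}, {"jaw": 1, "travel": [0.001, 0.001, 0.08], "twist": 0}, {"jaw": 1, "travel": [0.001, 0.001, 0.12], "twist": 0}, {"jaw": 1, "travel": [0.001, 0.001, 0.148], "twist": 0}, {"jaw": 1, "travel": [0.001, 0.001, 0.154], "twist": 0}, {"jaw": 0.2, "travel": [0.001, 0.001, 0.154], "twist": 0}, {"jaw": 0.2, "travel": [0.001, 0.001, 0.154], "twist": 0}, {"jaw": 0.2, "travel": [0.001, 0.001, 0.154], "twist": 0}])

```text
t: 8.13
eef_pos: [484.1, 9.8, 37.9]
tcp_rot: [3.139, 0.0, 1.573]
ft_force: [-0.5, 1.1, 0.5]
opening: 0.841
grip_force: 0.0
```

Request:
drive_tool(targets=[{"jaw": 0.2, "travel": [0, 0, 0], "twist": 0}, {"jaw": 0.2, "travel": [0, 0, 0], "twist": 0}, {"jaw": 0.2, "travel": [0, 0, 0], "twist": 0}, {"jaw": 0.2, "travel": [0, 0, 0], "twist": 0}, {"jaw": 0.2, "travel": [0, 0, 0], "twist": 0}, {"jaw": 0.2, "travel": [0, 0, 0], "twist": 0}, {"jaw": 0.2, "travel": [0, 0, 0], "twist": 0}, {"jaw": 0.2, "travel": [0, 0, 0], "twist": 0}])

```text
t: 8.8
eef_pos: [483.3, 10.2, 36.6]
tcp_rot: [3.141, -0.0, 1.574]
ft_force: [-0.5, 0.4, 5.9]
opening: 0.48
grip_force: 30.0
```

```bash
python3 - <<'E'
from h import *
s=state(); print(s["eef_pos"],s["opening"],s["grip_force"])
E
```

```text
[483.3153447   10.19307205  36.62581144] 0.4796171070428857 30.00096784438938
```

Request:
drive_tool(targets=[{"jaw": 0.2, "travel": [0, 0, -0.02], "twist": 0}, {"jaw": 0.2, "travel": [0, 0, -0.06], "twist": 0}, {"jaw": 0.2, "travel": [-0.02, -0.004, -0.1], "twist": 0}, {"jaw": 0.2, "travel": [-0.06, -0.012, -0.11], "twist": 0}, {"jaw": 0.2, "travel": [-0.1, -0.021, -0.11], "twist": 0}, {"jaw": 0.2, "travel": [-0.14, -0.029, -0.11], "twist": 0}, {"jaw": 0.2, "travel": [-0.18, -0.037, -0.11], "twist": 0}, {"jaw": 0.2, "travel": [-0.21, -0.044, -0.11], "twist": 0}])

```text
t: 9.47
eef_pos: [439.1, -202.6, 146.5]
tcp_rot: [3.141, 0.0, 1.573]
ft_force: [1.0, 0.8, -1.4]
opening: 0.478
grip_force: 30.0
```

Request:
drive_tool(targets=[{"jaw": 0.2, "travel": [-0.025, -0.005, 0], "twist": 0}, {"jaw": 0.2, "travel": [-0.05, -0.01, 0], "twist": 0}, {"jaw": 0.2, "travel": [-0.054, -0.0115, 0], "twist": 0}, {"jaw": 0.2, "travel": [-0.054, -0.0115, 0], "twist": 0}, {"jaw": 0.2, "travel": [-0.054, -0.0115, 0], "twist": 0}, {"jaw": 0.2, "travel": [-0.054, -0.0115, 0], "twist": 0}])

```text
t: 9.97
eef_pos: [428.5, -253.0, 146.2]
tcp_rot: [-3.141, -0.001, 1.575]
ft_force: [-1.2, -0.2, -0.2]
opening: 0.481
grip_force: 30.0
```

```bash
python3 - <<'E'
from h import *
c=read_camera("wrist"); s=state(); print(s["eef_pos"],s["tcp_rot"],s["opening"],s["grip_force"])
save(c,"w5.png",s=1.42)
E
```

```text
[ 428.66248761 -252.94555169  146.29528239] [-3.14137712e+00 -3.69676751e-04  1.57498768e+00] 0.4815795396826198 29.999802829697728
```

View pics/w5.png

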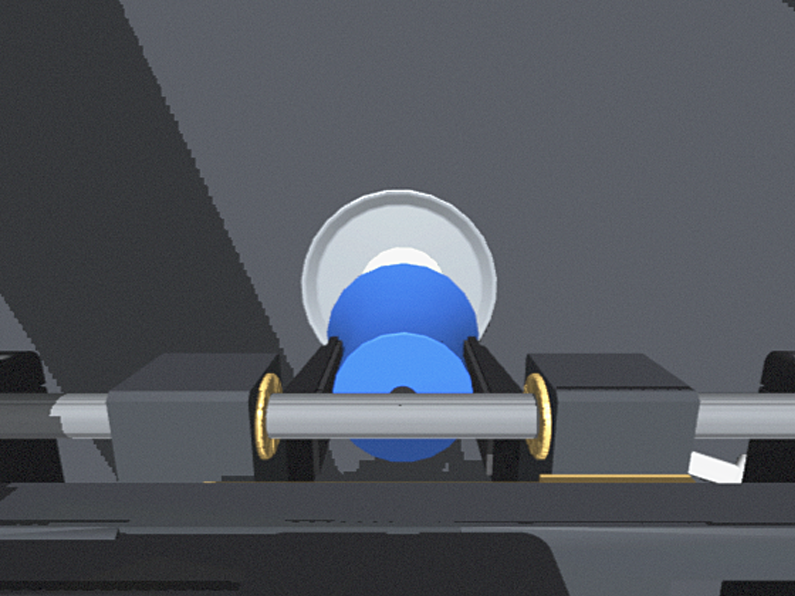

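The blue pot is held level over the white one, with its top at about (403,390). Lowering it with a 1 mm correction in y.

Request:
drive_tool(targets=[{"jaw": 0.2, "travel": [-0.001, 0, 0.02], "twist": 0}, {"jaw": 0.2, "travel": [-0.001, 0, 0.04], "twist": 0}, {"jaw": 0.2, "travel": [-0.001, 0, 0.055], "twist": 0}, {"jaw": 0.2, "travel": [-0.001, 0, 0.065], "twist": 0}, {"jaw": 0.2, "travel": [-0.001, 0, 0.075], "twist": 0}, {"jaw": 0.2, "travel": [-0.001, 0, 0.085], "twist": 0}, {"jaw": 0.2, "travel": [-0.001, 0, 0.09], "twist": 0}, {"jaw": 0.2, "travel": [-0.001, 0, 0.09], "twist": 0}])

```text
t: 10.68
eef_pos: [428.4, -254.7, 55.5]
tcp_rot: [-3.141, -0.001, 1.574]
ft_force: [-0.1, -0.3, -0.7]
opening: 0.48
grip_force: 30.0
```

Request:
drive_tool(targets=[{"jaw": 0.2, "travel": [0, 0, 0.003], "twist": 0}, {"jaw": 0.2, "travel": [0, 0, 0.006], "twist": 0}, {"jaw": 0.2, "travel": [0, 0, 0.006], "twist": 0}, {"jaw": 0.2, "travel": [0, 0, 0.006], "twist": 0}])

```text
t: 11.02
eef_pos: [428.6, -255.1, 50.5]
tcp_rot: [3.141, 0.0, 1.574]
ft_force: [0.2, 0.5, -1.2]
opening: 0.48
grip_force: 30.0
```

Nearly seated with no side force. Releasing and backing off.

Request:
drive_tool(targets=[{"jaw": 0.2, "travel": [0, 0, 0.001], "twist": 0}, {"jaw": 0.9, "travel": [0, 0, 0.001], "twist": 0}, {"jaw": 0.9, "travel": [0, 0, 0.001], "twist": 0}, {"jaw": 0.9, "travel": [0, 0, 0.001], "twist": 0}, {"jaw": 0.9, "travel": [0, 0, 0.001], "twist": 0}, {"jaw": 0.9, "travel": [0, 0, 0.001], "twist": 0}, {"jaw": 0.9, "travel": [0, 0, 0.001], "twist": 0}, {"jaw": 0.9, "travel": [0, 0, 0.001], "twist": 0}])

```text
t: 11.68
eef_pos: [428.5, -255.0, 49.3]
tcp_rot: [3.142, -0.0, 1.574]
ft_force: [0.9, 0.2, -0.6]
opening: 0.882
grip_force: 0.0
```

Request:
drive_tool(targets=[{"jaw": 1, "travel": [0, 0, -0.02], "twist": 0}, {"jaw": 1, "travel": [0, 0, -0.06], "twist": 0}, {"jaw": 1, "travel": [0, 0, -0.09], "twist": 0}, {"jaw": 1, "travel": [0, 0, -0.11], "twist": 0}, {"jaw": 1, "travel": [0, 0, -0.11], "twist": 0}, {"jaw": 1, "travel": [0, 0, -0.11], "twist": 0}])

```text
t: 12.18
eef_pos: [428.7, -255.2, 160.0]
tcp_rot: [3.14, 0.001, 1.574]
ft_force: [-0.1, -0.4, 0.1]
opening: 1.001
grip_force: 0.0
```

```bash
python3 - <<'E'
from h import *
c=read_camera("wrist"); s=state(); print(s["eef_pos"],s["opening"])
p=top_face(c,0,0,78,(428.4,-255.3)); print(p,ray(c,*p,78))
save(c,"w6.png",(140,120,420,330),2.5)
E
```

```text
[ 428.29365215 -254.82547522  158.98054089] 0.9985120579011018
(np.float64(282.90660862683023), np.float64(219.27249703205382)) [ 428.28146483 -256.29659682   78.        ]
```

View pics/w6.png

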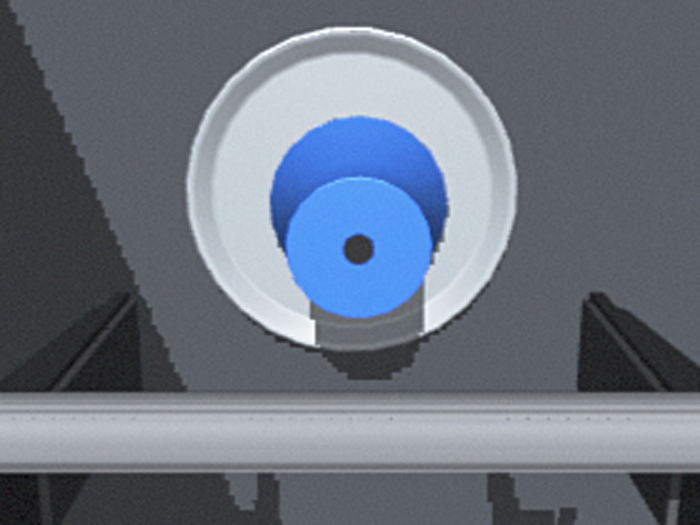

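The blue pot is nested, with its hole at (428.3,-256.3). On to green, near (440,245).

Request:
drive_tool(targets=[{"jaw": 1, "travel": [0.3, 0.008, -0.03], "twist": 0}, {"jaw": 1, "travel": [0.3, 0.008, -0.03], "twist": 0}, {"jaw": 1, "travel": [0.3, 0.008, -0.03], "twist": 0}, {"jaw": 1, "travel": [0.3, 0.008, -0.03], "twist": 0}, {"jaw": 1, "travel": [0.3, 0.008, -0.03], "twist": 0}, {"jaw": 1, "travel": [0.3, 0.008, -0.03], "twist": 0}, {"jaw": 1, "travel": [0.3, 0.008, -0.03], "twist": 0}, {"jaw": 1, "travel": [0.3, 0.008, -0.03], "twist": 0}])

```text
t: 12.9
eef_pos: [434.7, 49.2, 188.5]
tcp_rot: [-3.14, -0.001, 1.577]
ft_force: [0.5, -0.6, -0.0]
opening: 0.997
grip_force: 0.0
```

Request:
drive_tool(targets=[{"jaw": 1, "travel": [0.2, 0.004, 0], "twist": 0}, {"jaw": 1, "travel": [0.2, 0.004, 0], "twist": 0}, {"jaw": 1, "travel": [0.2, 0.004, 0], "twist": 0}, {"jaw": 1, "travel": [0.2, 0.004, 0], "twist": 0}, {"jaw": 1, "travel": [0.2, 0.004, 0], "twist": 0}, {"jaw": 1, "travel": [0.2, 0.004, 0], "twist": 0}, {"jaw": 1, "travel": [0.2, 0.004, 0], "twist": 0}, {"jaw": 1, "travel": [0.2, 0.004, 0], "twist": 0}])

```text
t: 13.57
eef_pos: [438.6, 244.4, 188.1]
tcp_rot: [-3.139, 0.001, 1.574]
ft_force: [-0.3, -0.4, 0.0]
opening: 1.002
grip_force: 0.0
```

```bash
python3 - <<'E'
from h import *
c=read_camera("wrist"); s=state(); print(s["eef_pos"],s["tcp_rot"])
p=top_face(c,0,0,65,(440,244)); print(p,ray(c,*p,65))
save(c,"w7.png",s=1.42)
E
```

```text
[438.78180231 243.95522855 188.46922855] [-3.13995015e+00  7.59034110e-04  1.57312235e+00]
(np.float64(284.0947789275635), np.float64(207.44967074317967)) [438.78040593 243.18777102  65.        ]
```

View pics/w7.png

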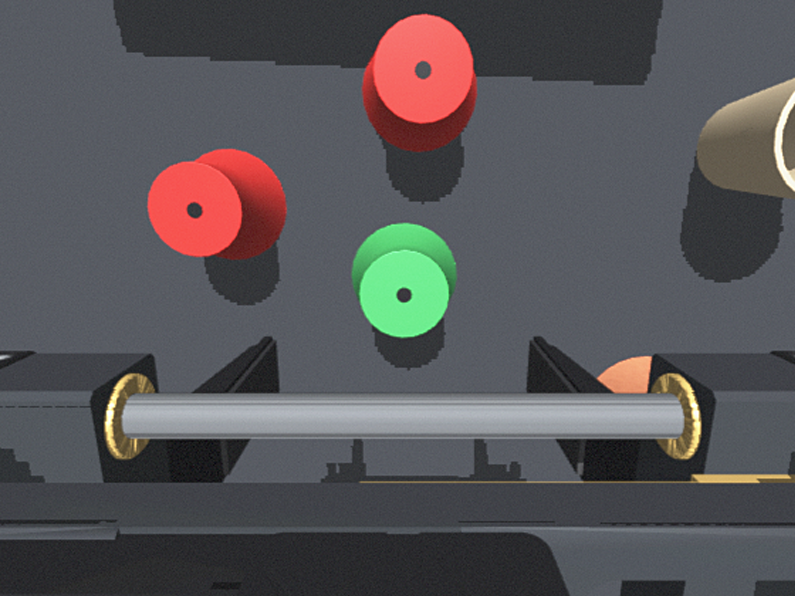

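The green hole is at (404,295), with the red look-alikes at (195,210) and (423,70) clear of the fingers. Descending.

Request:
drive_tool(targets=[{"jaw": 1, "travel": [-0.001, 0, 0.04], "twist": 0}, {"jaw": 1, "travel": [-0.001, 0, 0.08], "twist": 0}, {"jaw": 1, "travel": [-0.001, 0, 0.12], "twist": 0}, {"jaw": 1, "travel": [-0.001, 0, 0.146], "twist": 0}, {"jaw": 1, "travel": [-0.001, 0, 0.152], "twist": 0}, {"jaw": 0.3, "travel": [-0.001, 0, 0.152], "twist": 0}, {"jaw": 0.3, "travel": [-0.001, 0, 0.152], "twist": 0}, {"jaw": 0.3, "travel": [-0.001, 0, 0.152], "twist": 0}])

```text
t: 14.28
eef_pos: [439.9, 244.0, 39.0]
tcp_rot: [3.139, -0.001, 1.573]
ft_force: [-0.0, 0.1, 0.4]
opening: 0.845
grip_force: 0.0
```

Request:
drive_tool(targets=[{"jaw": 0.3, "travel": [0, 0, 0], "twist": 0}, {"jaw": 0.3, "travel": [0, 0, 0], "twist": 0}, {"jaw": 0.3, "travel": [0, 0, 0], "twist": 0}, {"jaw": 0.3, "travel": [0, 0, 0], "twist": 0}, {"jaw": 0.3, "travel": [0, 0, 0], "twist": 0}, {"jaw": 0.3, "travel": [0, 0, 0], "twist": 0}, {"jaw": 0.3, "travel": [0, 0, 0], "twist": 0}])

```text
t: 14.87
eef_pos: [439.3, 244.2, 38.1]
tcp_rot: [3.14, -0.0, 1.574]
ft_force: [-0.8, -0.7, 8.4]
opening: 0.596
grip_force: 30.0
```

Request:
drive_tool(targets=[{"jaw": 0.3, "travel": [0, 0, -0.02], "twist": 0}, {"jaw": 0.3, "travel": [0, 0, -0.06], "twist": 0}, {"jaw": 0.3, "travel": [-0.02, -0.0005, -0.1], "twist": 0}, {"jaw": 0.3, "travel": [-0.06, -0.001, -0.12], "twist": 0}, {"jaw": 0.3, "travel": [-0.1, -0.002, -0.12], "twist": 0}, {"jaw": 0.3, "travel": [-0.14, -0.003, -0.12], "twist": 0}, {"jaw": 0.3, "travel": [-0.18, -0.004, -0.12], "twist": 0}, {"jaw": 0.3, "travel": [-0.22, -0.005, -0.12], "twist": 0}])

```text
t: 15.53
eef_pos: [434.1, 22.3, 157.8]
tcp_rot: [3.141, 0.0, 1.574]
ft_force: [2.0, -0.4, -0.4]
opening: 0.595
grip_force: 30.0
```

Request:
drive_tool(targets=[{"jaw": 0.3, "travel": [-0.04, -0.001, 0], "twist": 0}, {"jaw": 0.3, "travel": [-0.08, -0.002, 0], "twist": 0}, {"jaw": 0.3, "travel": [-0.12, -0.003, 0], "twist": 0}, {"jaw": 0.3, "travel": [-0.16, -0.004, 0], "twist": 0}, {"jaw": 0.3, "travel": [-0.2, -0.005, 0], "twist": 0}, {"jaw": 0.3, "travel": [-0.24, -0.006, 0], "twist": 0}, {"jaw": 0.3, "travel": [-0.265, -0.006, 0], "twist": 0}, {"jaw": 0.3, "travel": [-0.279, -0.006, 0], "twist": 0}])

```text
t: 16.2
eef_pos: [429.2, -257.8, 157.3]
tcp_rot: [3.141, 0.0, 1.571]
ft_force: [-0.6, 1.1, -1.5]
opening: 0.597
grip_force: 30.0
```

Request:
drive_tool(targets=[{"jaw": 0.3, "travel": [0, 0, 0], "twist": 0}, {"jaw": 0.3, "travel": [0, 0, 0], "twist": 0}, {"jaw": 0.3, "travel": [0, 0, 0], "twist": 0}])

```text
t: 16.45
eef_pos: [429.3, -253.6, 157.3]
tcp_rot: [-3.141, -0.001, 1.575]
ft_force: [0.6, 1.1, -1.5]
opening: 0.596
grip_force: 30.0
```

```bash
python3 - <<'E'
from h import *
c=read_camera("wrist"); s=state(); print(s["eef_pos"],s["tcp_rot"],s["opening"],s["grip_force"])
save(c,"w8.png",s=1.42)
E
```

```text
[ 429.4860232  -253.54083786  157.33883498] [-3.14126219e+00 -5.48414172e-04  1.57510452e+00] 0.5981137854832895 29.999869046732783
```

View pics/w8.png

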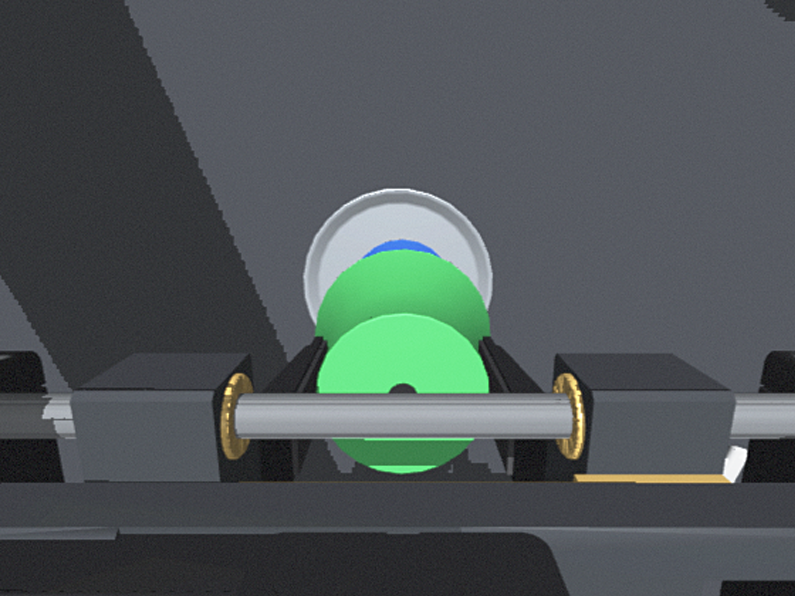

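Request:
drive_tool(targets=[{"jaw": 0.3, "travel": [-0.001, -0.001, 0.02], "twist": 0}, {"jaw": 0.3, "travel": [-0.001, -0.001, 0.04], "twist": 0}, {"jaw": 0.3, "travel": [-0.001, -0.001, 0.055], "twist": 0}, {"jaw": 0.3, "travel": [-0.001, -0.001, 0.065], "twist": 0}, {"jaw": 0.3, "travel": [-0.001, -0.001, 0.075], "twist": 0}, {"jaw": 0.3, "travel": [-0.001, -0.001, 0.085], "twist": 0}, {"jaw": 0.3, "travel": [-0.001, -0.001, 0.091], "twist": 0}, {"jaw": 0.3, "travel": [-0.001, -0.001, 0.091], "twist": 0}])

```text
t: 17.17
eef_pos: [428.3, -255.6, 65.4]
tcp_rot: [-3.141, -0.001, 1.574]
ft_force: [-0.4, 0.6, -0.7]
opening: 0.596
grip_force: 30.0
```

Request:
drive_tool(targets=[{"jaw": 0.3, "travel": [0, 0, 0.003], "twist": 0}, {"jaw": 0.3, "travel": [0, 0, 0.006], "twist": 0}, {"jaw": 0.3, "travel": [0, 0, 0.006], "twist": 0}, {"jaw": 0.3, "travel": [0, 0, 0.006], "twist": 0}])

```text
t: 17.5
eef_pos: [428.6, -256.1, 60.5]
tcp_rot: [3.141, 0.0, 1.574]
ft_force: [0.0, 0.7, -1.2]
opening: 0.6
grip_force: 30.0
```

Request:
drive_tool(targets=[{"jaw": 0.3, "travel": [0, 0, 0.001], "twist": 0}, {"jaw": 1, "travel": [0, 0, 0.001], "twist": 0}, {"jaw": 1, "travel": [0, 0, 0.001], "twist": 0}, {"jaw": 1, "travel": [0, 0, 0.001], "twist": 0}, {"jaw": 1, "travel": [0, 0, 0.001], "twist": 0}, {"jaw": 1, "travel": [0, 0, 0.001], "twist": 0}, {"jaw": 1, "travel": [0, 0, 0.001], "twist": 0}])

```text
t: 18.08
eef_pos: [428.5, -256.0, 59.4]
tcp_rot: [3.142, -0.0, 1.574]
ft_force: [0.5, -0.2, 0.2]
opening: 0.959
grip_force: 0.0
```

Request:
drive_tool(targets=[{"jaw": 1, "travel": [0, 0, -0.02], "twist": 0}, {"jaw": 1, "travel": [0, 0, -0.06], "twist": 0}, {"jaw": 1, "travel": [0, 0, -0.09], "twist": 0}, {"jaw": 1, "travel": [0, 0, -0.11], "twist": 0}, {"jaw": 1, "travel": [0, 0, -0.11], "twist": 0}, {"jaw": 1, "travel": [0, 0, -0.11], "twist": 0}])

```text
t: 18.58
eef_pos: [428.7, -256.2, 170.0]
tcp_rot: [3.14, 0.001, 1.574]
ft_force: [-0.7, 0.1, -0.5]
opening: 1.0
grip_force: 0.0
```

```bash
python3 - <<'E'
from h import *
c=read_camera("wrist"); s=state(); print(s["eef_pos"],s["opening"])
p=top_face(c,0,0,86,(428.4,-256)); print(p,ray(c,*p,86))
save(c,"w9.png",(140,120,420,330),2.5)
E
```

```text
[ 428.30262423 -255.8505534   168.9827758 ] 1.000235284311792
(np.float64(282.87052986000356), np.float64(218.20818713450294)) [ 428.25010712 -256.96648641   86.        ]
```

View pics/w9.png

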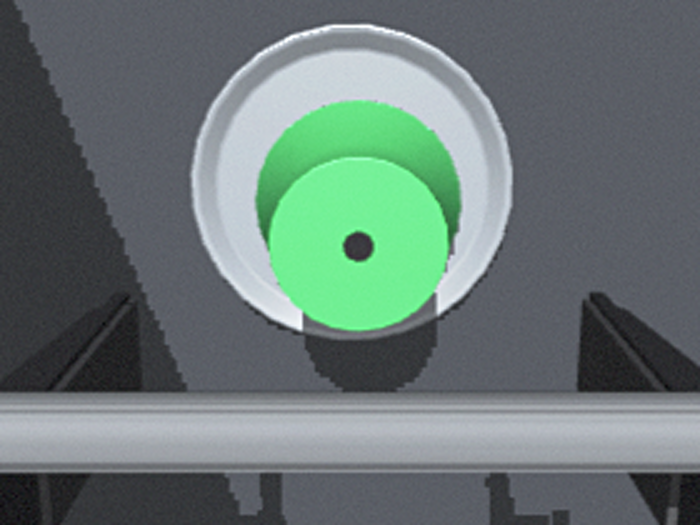

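The green pot is nested, with its hole at (428.3,-257). On to the terracotta pot near (631,133).

Request:
drive_tool(targets=[{"jaw": 1, "travel": [0.29, 0.15, -0.02], "twist": 0}, {"jaw": 1, "travel": [0.29, 0.15, -0.02], "twist": 0}, {"jaw": 1, "travel": [0.29, 0.15, -0.02], "twist": 0}, {"jaw": 1, "travel": [0.29, 0.15, -0.02], "twist": 0}, {"jaw": 1, "travel": [0.29, 0.15, -0.02], "twist": 0}, {"jaw": 1, "travel": [0.29, 0.15, -0.02], "twist": 0}, {"jaw": 1, "travel": [0.29, 0.15, -0.02], "twist": 0}, {"jaw": 1, "travel": [0.29, 0.15, -0.02], "twist": 0}])

```text
t: 19.3
eef_pos: [577.9, 37.1, 187.6]
tcp_rot: [-3.139, -0.0, 1.574]
ft_force: [0.3, -1.0, 0.1]
opening: 0.999
grip_force: 0.0
```

Request:
drive_tool(targets=[{"jaw": 1, "travel": [0.099, 0.053, 0], "twist": 0}, {"jaw": 1, "travel": [0.099, 0.053, 0], "twist": 0}, {"jaw": 1, "travel": [0.099, 0.053, 0], "twist": 0}, {"jaw": 1, "travel": [0.099, 0.053, 0], "twist": 0}, {"jaw": 1, "travel": [0.099, 0.053, 0], "twist": 0}, {"jaw": 1, "travel": [0.099, 0.053, 0], "twist": 0}])

```text
t: 19.8
eef_pos: [629.6, 133.2, 187.7]
tcp_rot: [-3.139, 0.0, 1.574]
ft_force: [-0.0, -0.1, 0.7]
opening: 0.999
grip_force: 0.0
```

```bash
python3 - <<'E'
from h import *
c=read_camera("wrist"); s=state(); print(s["eef_pos"],s["tcp_rot"])
p=top_face(c,0,0,65,(632,132)); print(p,ray(c,*p,65), c["frame"][int(p[1])-8,int(p[0])-8])
save(c,"w10.png",(140,120,420,330),2.5)
E
```

```text
[629.71666274 132.72740605 188.2204947 ] [-3.13961621e+00  2.66902957e-04  1.57317686e+00]
(np.float64(286.43809933347666), np.float64(206.26540528918514)) [631.85393751 133.32104318  65.        ] [246 185 135]
```

View pics/w10.png

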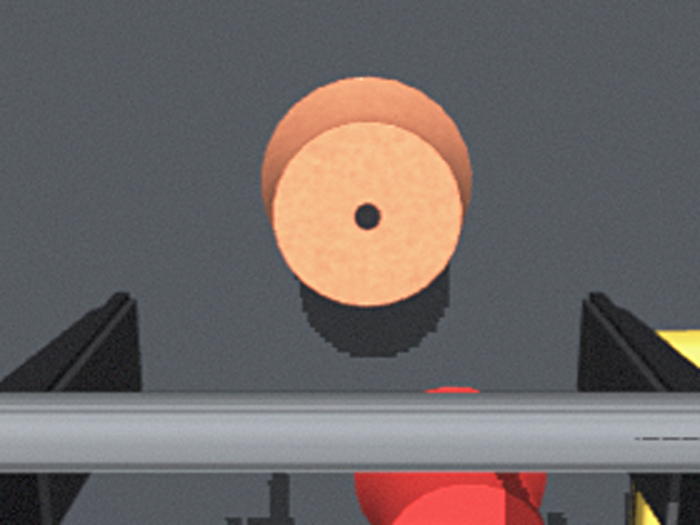

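The terracotta hole is at (286.7,206.3) in full-frame pixels, and the fingers are clear of the red pot and the stud finder. Descending.

Request:
drive_tool(targets=[{"jaw": 1, "travel": [0.001, 0.002, 0.04], "twist": 0}, {"jaw": 1, "travel": [0.001, 0.002, 0.08], "twist": 0}, {"jaw": 1, "travel": [0.001, 0.002, 0.12], "twist": 0}, {"jaw": 1, "travel": [0.001, 0.002, 0.145], "twist": 0}, {"jaw": 1, "travel": [0.001, 0.002, 0.151], "twist": 0}, {"jaw": 0.4, "travel": [0.001, 0.002, 0.151], "twist": 0}, {"jaw": 0.4, "travel": [0.001, 0.002, 0.151], "twist": 0}, {"jaw": 0.4, "travel": [0.001, 0.002, 0.151], "twist": 0}])

```text
t: 20.52
eef_pos: [633.3, 134.3, 40.5]
tcp_rot: [3.139, -0.0, 1.573]
ft_force: [0.2, -0.2, -0.3]
opening: 0.845
grip_force: 0.0
```

Request:
drive_tool(targets=[{"jaw": 0.4, "travel": [0, 0, 0], "twist": 0}, {"jaw": 0.4, "travel": [0, 0, 0], "twist": 0}, {"jaw": 0.4, "travel": [0, 0, 0], "twist": 0}, {"jaw": 0.4, "travel": [0, 0, 0], "twist": 0}, {"jaw": 0.4, "travel": [0, 0, 0], "twist": 0}, {"jaw": 0.4, "travel": [0, 0, 0], "twist": 0}])

```text
t: 21.02
eef_pos: [633.0, 134.6, 40.0]
tcp_rot: [3.139, -0.0, 1.574]
ft_force: [-1.3, -1.1, 8.3]
opening: 0.71
grip_force: 30.0
```

Request:
drive_tool(targets=[{"jaw": 0.4, "travel": [0, 0, -0.02], "twist": 0}, {"jaw": 0.4, "travel": [0, 0, -0.06], "twist": 0}, {"jaw": 0.4, "travel": [-0.018, -0.009, -0.095], "twist": 0}, {"jaw": 0.4, "travel": [-0.053, -0.028, -0.12], "twist": 0}, {"jaw": 0.4, "travel": [-0.088, -0.046, -0.12], "twist": 0}, {"jaw": 0.4, "travel": [-0.123, -0.065, -0.12], "twist": 0}, {"jaw": 0.4, "travel": [-0.158, -0.083, -0.12], "twist": 0}, {"jaw": 0.4, "travel": [-0.19, -0.1, -0.12], "twist": 0}])

```text
t: 21.68
eef_pos: [531.6, -57.2, 159.2]
tcp_rot: [3.14, 0.0, 1.574]
ft_force: [0.3, -0.0, -0.8]
opening: 0.71
grip_force: 30.0
```

Request:
drive_tool(targets=[{"jaw": 0.4, "travel": [-0.035, -0.018, 0], "twist": 0}, {"jaw": 0.4, "travel": [-0.07, -0.037, 0], "twist": 0}, {"jaw": 0.4, "travel": [-0.105, -0.055, 0], "twist": 0}, {"jaw": 0.4, "travel": [-0.14, -0.073, 0], "twist": 0}, {"jaw": 0.4, "travel": [-0.175, -0.092, 0], "twist": 0}, {"jaw": 0.4, "travel": [-0.2, -0.105, 0], "twist": 0}, {"jaw": 0.4, "travel": [-0.2, -0.105, 0], "twist": 0}, {"jaw": 0.4, "travel": [-0.2, -0.105, 0], "twist": 0}])

```text
t: 22.35
eef_pos: [427.9, -257.1, 158.8]
tcp_rot: [3.141, 0.0, 1.571]
ft_force: [0.3, -0.9, -0.7]
opening: 0.71
grip_force: 30.0
```

Request:
drive_tool(targets=[{"jaw": 0.4, "travel": [0, 0, 0], "twist": 0}, {"jaw": 0.4, "travel": [0, 0, 0], "twist": 0}, {"jaw": 0.4, "travel": [0, 0, 0], "twist": 0}])

```text
t: 22.6
eef_pos: [429.0, -255.1, 158.4]
tcp_rot: [3.141, -0.0, 1.575]
ft_force: [0.2, -0.5, -0.6]
opening: 0.707
grip_force: 30.0
```

```bash
python3 - <<'E'
from h import *
s=state(); print(s["eef_pos"],s["tcp_rot"],s["opening"],s["grip_force"])
E
```

```text
[ 428.98060551 -255.07088595  158.44455852] [ 3.14142298e+00 -4.36033497e-05  1.57543834e+00] 0.7065621458792065 30.000166066456586
```

Request:
drive_tool(targets=[{"jaw": 0.4, "travel": [0, -0.0005, 0.02], "twist": 0}, {"jaw": 0.4, "travel": [0, -0.0005, 0.035], "twist": 0}, {"jaw": 0.4, "travel": [0, -0.0005, 0.045], "twist": 0}, {"jaw": 0.4, "travel": [0, -0.0005, 0.055], "twist": 0}, {"jaw": 0.4, "travel": [0, -0.0005, 0.065], "twist": 0}, {"jaw": 0.4, "travel": [0, -0.0005, 0.075], "twist": 0}, {"jaw": 0.4, "travel": [0, -0.0005, 0.082], "twist": 0}, {"jaw": 0.4, "travel": [0, -0.0005, 0.082], "twist": 0}])

```text
t: 23.27
eef_pos: [427.6, -255.7, 75.0]
tcp_rot: [-3.14, -0.001, 1.574]
ft_force: [0.2, -0.1, -1.5]
opening: 0.712
grip_force: 30.0
```

Request:
drive_tool(targets=[{"jaw": 0.4, "travel": [0, 0, 0.003], "twist": 0}, {"jaw": 0.4, "travel": [0, 0, 0.006], "twist": 0}, {"jaw": 0.4, "travel": [0, 0, 0.006], "twist": 0}, {"jaw": 0.4, "travel": [0, 0, 0.006], "twist": 0}])

```text
t: 23.6
eef_pos: [428.1, -256.1, 70.5]
tcp_rot: [3.141, 0.0, 1.574]
ft_force: [-0.8, 0.4, -0.8]
opening: 0.711
grip_force: 30.0
```

Request:
drive_tool(targets=[{"jaw": 0.4, "travel": [0, 0, 0.001], "twist": 0}, {"jaw": 1, "travel": [0, 0, 0.001], "twist": 0}, {"jaw": 1, "travel": [0, 0, 0.001], "twist": 0}, {"jaw": 1, "travel": [0, 0, 0.001], "twist": 0}, {"jaw": 1, "travel": [0, 0, 0.001], "twist": 0}, {"jaw": 1, "travel": [0, 0, 0.001], "twist": 0}, {"jaw": 1, "travel": [0, 0, 0.001], "twist": 0}])

```text
t: 24.18
eef_pos: [428.0, -256.0, 69.4]
tcp_rot: [3.142, -0.0, 1.574]
ft_force: [0.6, -0.4, 0.2]
opening: 0.991
grip_force: 0.0
```

Request:
drive_tool(targets=[{"jaw": 1, "travel": [0, 0, -0.02], "twist": 0}, {"jaw": 1, "travel": [0, 0, -0.06], "twist": 0}, {"jaw": 1, "travel": [0, 0, -0.09], "twist": 0}, {"jaw": 1, "travel": [0, 0, -0.11], "twist": 0}, {"jaw": 1, "travel": [0, 0, -0.11], "twist": 0}, {"jaw": 1, "travel": [0, 0, -0.11], "twist": 0}, {"jaw": 1, "travel": [0, 0, -0.11], "twist": 0}])

```text
t: 24.77
eef_pos: [427.7, -255.7, 178.6]
tcp_rot: [-3.141, -0.001, 1.574]
ft_force: [0.1, 0.3, 0.0]
opening: 1.0
grip_force: 0.0
```

```bash
python3 - <<'E'
from h import *
c=read_camera("wrist"); s=state(); print(s["eef_pos"],s["opening"],s["qvel"].round(3))
p=top_face(c,0,0,94,(428.4,-256.5)); print(p,ray(c,*p,94))
save(c,"w11.png",s=1.42)
E
```

```text
[ 427.55239635 -255.66234322  178.18549983] 1.0016824997487952 [-0.001  0.007 -0.002 -0.001  0.004  0.001]
(np.float64(283.8977940009522), np.float64(219.13347087763847)) [ 427.80808738 -257.29763489   94.        ]
```

View pics/w11.png

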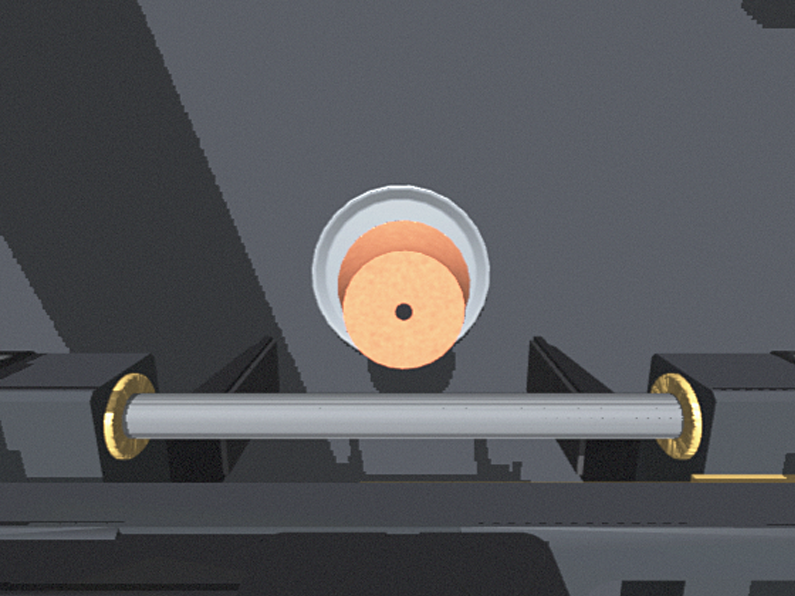

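The terracotta pot sits over the nest, with its hole at (404,312), about 1 mm from the green axis. It stands upright and the gripper is clear, so I'm handing in.

```bash
python3 -c "
from cell import job_done
print(job_done())"
```

```text
the job is handed in; nothing more can be done
None
```

All four pots are nested upside down in the saucer (white, blue, green, then terracotta), each within about 1 mm of the one below by camera, and the job was handed in at about 25 s; the verdict was not shown.

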